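# Spring the latch and open the gauge-block box

### The arm

A 6-joint arm with a two-finger parallel gripper is mounted at the origin on the work surface; the furniture and walls round the work are solid. World frame = base frame: x ahead of the robot, y to its left, z up, the work surface at z = 0. Lengths are in m, angles in degrees, forces in N, time in s.
With the tool pointing down it reaches from about 0.275 to 0.975 m from the base axis. Payload 8.4 kg.
Tool frame: the origin (TCP) lies midway between the tips of the shut fingers; the grasp point (between the pads) lies manip.grip_depth behind it (manip.grip_depth is the distance from the TCP to the grasp point, in m); z points along the fingers, y is the direction in which the jaws open and shut (so a half turn about z gives the same grasp; the last joint's range is limited). The gripper opens to 92 mm and grips with 3 to 60 N. Pads are 20 mm wide; open, the fingers measure 128 mm over their backs; the gripper's body (75 mm by 189 mm) begins 69 mm behind the grasp point.
Start: joints at [-38.698, 20.225, 93.587, -0, 66.188, -0.138], TCP at [0.489, -0.39, 0.215] pointing down, gripper open.
Joint ranges: [-150.9, 150.9], [-52.94, 120.26], [3.33, 152.33], [-74.26, 254.26], [0, 154.13], [-172.89, 172.89]. Speed limits (degrees/s): [127.2, 127.2, 159.86, 180, 180, 180].

### API

Orientations are given as [roll, pitch, yaw] about the fixed x, y, z axes, in that order (R = Rz(yaw) Ry(pitch) Rx(roll)).
In Python, from workcell import manip gives the robot as it stands.
- The arm moves only by the tool jog_arm, never from a script. Its arguments are lists of equal length, an entry for each row: "xyz": the shift along the tool's x, y, z in mm, a list of three; "delta_rot": the turn, a rotation vector about the tool's x, y, z in degrees, a list of three; "fingers": the opening, from 0 (shut) to 1 (fully open). In form: {"xyz": [[tx, ty, tz], ...], "delta_rot": [[ax, ay, az], ...], "fingers": [fingers, ...]}. A call has 1 to 12 rows; each row shifts and turns the commanded pose from where the row before left it, along the tool's axes as they then stand; what a row does not reach is not made up. A row lasts 1/8 s, in which the tool goes at most 62.5 mm and 10.7 degrees, less where a joint would pass 70% of its speed; a pose out of reach is approached as far as the arm can. A call with a gripper value outside its range is refused whole. The fingers move at their own pace and stop on an object; "squeeze" is the grip in N (left out, the last holds). Time passes only in rows, so rows that do not move let the fingers close. It gives the time, the measured TCP pose, the force and the opening at its end, in the units of the state.
- manip.observe(): the state, without advancing time (a new reading comes with each control period).
- manip.grab_frame(name): name is "scene" or "top"; returns a dict with "image" (420x560x3 uint8, red, green, blue), "depth" (420x560 float32, m along the optical axis (not along the pixel's ray), 0 where there is no reading), "fx", "fy", "cx", "cy" (pixels), "camera_from_world" (4x4, takes a point from world to camera coordinates). Camera axes: x right, y down, z forward; pixel columns grow to the right and rows downward; lengths in m; the calibration is good to about 2 mm. A picture is of the moment at which its call begins.
- manip.finish_job(): hands the job in, once; it reports no verdict.
The state is a dict: "time": time; "q": joint angles; "qvel": joint speeds; "joint_torque": joint torques, N m; "tool_pos": TCP position; "orientation": TCP orientation; "force": force on the tool from outside, world axes, zero at the start; "torque": the same for the moment, N m; "gripper_width": finger opening in m.
Only numpy, scipy, OpenCV 4.12 (cv2) and the standard library are available. Lean on these libraries where they do the work, as an engineer would, in place of code of your own. Each camera call takes 0.05 s, during which the arm holds its last target.

### The job

Open the grey metal gauge-block box so that the blocks can be reached: press down the release tab at its front with the fingertips until the sprung lid pops up, then push the lid over with the fingers until it lies fully open against its back stop, and leave it so. Only touch the tab and the lid; grasp or lift nothing, and leave the gauge blocks and everything standing around where they are.

Things in the scene. Friction and masses are not known exactly. Their poses are not given: they have to be found in the camera images.
- gauge_box: Grey painted sheet-metal box fixed to the bench: 90 mm deep (x), 140 mm wide (y), 52 mm high to the rim, walls 4 mm. Origin at the centre of its underside, on the bench top. Its -x side is the front, with the latch, and roughly faces the robot (turned up to 0.4 rad either way); z is up.
- tab (a joint): Steel release tab at the middle of the box's front, rad: 0 at rest, 0.25 fully pressed. It pivots about a line along the box's y, at box x = -56, z = 30 mm; pressing its paddle down tips its hook (upright, top at z = 64 mm) forward by up to 8 mm and frees the lid by 0.2 rad. Sprung back when let go. Fully down: about 6 N and 10 mm travel at tab_press.
- tab_press (a point): Where to press: on top of the tab's flat level paddle, at box x = -98, y = 0, z = 34 mm at rest; moves with the tab. The paddle is 36 mm wide (y) and reaches 14 mm in front of this point and 34 mm behind it, where the hook's upright stands. Nothing under it but the bench.
- lid (a joint): Lid angle, rad: 0 shut and latched, 1.9 fully open against its stop, leaning back past vertical. Once freed, a spring pin lifts it to about 0.8 rad and holds it there. Let go between there and vertical it falls back onto the pin; beyond about 1.65 rad it falls open by its own weight. Pushing it takes under 3 N.
- lid_hinge (a point): Middle of the lid's hinge line, which runs along the box's y at the back rim: box frame x = +49 mm, z = 56 mm. Fixed to the box.
- lid_edge (a point): Middle of the lid's free front edge, half-way through its thickness; moves with the lid, 104 mm from the hinge line. The lid is a flat dark steel plate, 146 mm wide, 6 mm thick, overhanging the box's front by 10 mm. At lid angle a the edge is at box x = 49 - 104 cos(a), y = 0, z = 56 + 104 sin(a) mm.
- block_a: Larger steel gauge block, 9 x 35 x 30 mm, standing loose inside the box; leave it. Origin at the centre of its underside.
- block_b: Smaller steel gauge block, 9 x 35 x 20 mm, standing loose inside the box; leave it. Origin at the centre of its underside.
- bearing_ring: Loose steel bearing ring, 66 mm across, 18 mm high, lying beside the box; leave it. Origin at the centre of its underside.
- plug_gauge: Loose plug gauge, 104 mm long, 22 mm thick, lying beside the box; leave it. Origin under its middle.
- v_block: Loose grey V-block, 40 x 48 x 34 mm, to the left of the work; leave it. Origin at the centre of its underside.
- wooden_case: Loose wooden gauge case, 70 x 120 x 40 mm, to the left of the work; not the box to open, leave it. Origin at the centre of its underside.
Mind the look-alikes: they are no part of the job. What is meant by the gauge_box is not blue, and is the larger of those in its own colour.

How it is judged (in metres and radians):
On the way, in this order (a step that is already met when the one before it is completed fails the run):
1. the release tab is being pressed while the lid is still shut (value of joint tab above 0.06 rad and value of joint lid below 0.06 rad).
2. the freed lid has popped up (value of joint lid above 0.45 rad).
3. the lid has been pushed over to its back stop (value of joint lid above 1.8 rad), for 0.1 s.
At the end, for the whole second after the job is handed in: The lid rests fully open (lid angle over 1.8 rad of 1.9, at rest), the tab has sprung back, and the gauge blocks and the four bystanders are within 15 mm of where they stood (value of joint lid above 1.8 rad and velocity of joint lid between -0.1 and 0.1 rad/s and value of joint tab below 0.05 rad and distance of each of block_a, block_b, bearing_ring, plug_gauge, v_block, wooden_case from where it was at the start of the episode below 0.015 m); the robot touches nothing.
It fails at once if a gauge block or a thing standing around is moved more than 15 mm or lifted (distance of any of block_a, block_b, bearing_ring, plug_gauge, v_block, wooden_case from where it was at the start of the episode above 0.015 m).
It also fails if it takes over 45 s, if anything falls off the work surface, if the arm or the gripper's body presses on something with over 40 N, if the wrist force passes 120 N, or if a joint passes its speed limit or range.

## Working session

There is one attempt and no reset: what is moved stays moved. The work goes in short steps, Python scripts to look and compute and a tool call to move; the robot and the scene stay as the last step left them, time stands still between calls to the robot, and variables do not carry over. Pictures are saved under pics/ and viewed, and the job is handed in when it is done.

Besides the shell and the picture viewer there is one more tool, called as name(argument=value, ...) on one line, values as JSON. jog_arm: Moves the arm, as the interface text tells. Its arguments: {"type":"object","properties":{"xyz":{"type":"array"},"delta_rot":{"type":"array"},"fingers":{"type":"array"},"squeeze":{"type":"number"}},"required":["xyz","delta_rot","fingers"]}

```bash
mkdir -p pics; cat > h.py <<'E'
from workcell import manip
import numpy as np, cv2
def snap(n,tag):
    f=manip.grab_frame(n); cv2.imwrite(f'pics/{tag}.png',f['image'][:,:,::-1]); np.savez(f'{tag}.npz',**{k:np.asarray(v) for k,v in f.items()}); return f
def world(f):
    d=np.asarray(f['depth'],float); v,u=np.indices(d.shape)
    P=np.stack([(u-f['cx'])/f['fx']*d,(v-f['cy'])/f['fy']*d,d],-1)
    T=np.linalg.inv(f['camera_from_world']); W=P@T[:3,:3].T+T[:3,3]; W[d==0]=np.nan; return W
E
python3 - <<'E'
from h import *
snap('scene','s0');snap('top','t0'); print(manip.observe(), manip.grip_depth)
E
```

```text
{'time': 0.1, 'q': array([-3.86972549e+01,  2.02589471e+01,  9.36250180e+01, -2.66399136e-03,
        6.61862595e+01, -1.36428208e-01]), 'qvel': array([-0.14701414,  0.00130219, -0.04938651, -0.02909001,  0.00818053,
       -0.02786042]), 'joint_torque': array([ 7.96149343e-04, -5.94907522e+01, -3.34930658e+01,  6.99397316e-02,
        1.83430896e-02, -2.08239220e-05]), 'tool_pos': array([ 0.48837084, -0.38931805,  0.21393256]), 'orientation': array([-1.79929770e+02,  2.26864629e-03,  5.14402519e+01]), 'force': array([-0.31108145,  0.40454867,  0.26208471]), 'torque': array([0.01044545, 0.0198068 , 0.03247971]), 'gripper_width': 0.09180523816526137} 0.0187
```

View pics/s0.png

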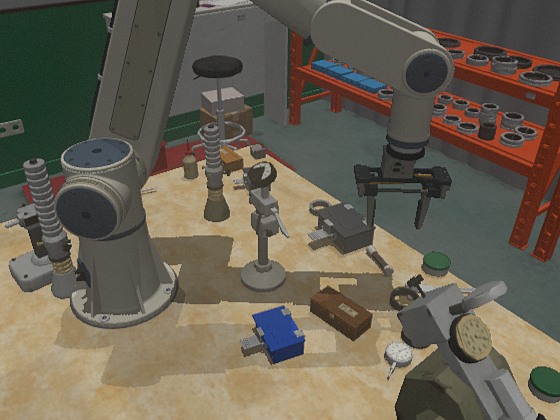

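View pics/t0.png

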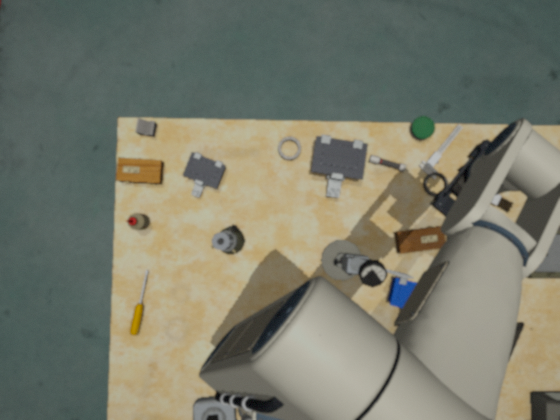

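Candidates are the large grey box (top view 340,158; scene 343,228), the small grey box (top 204,170) and the blue box (top 405,292; scene 278,333). I choose the large grey one, with the ring beside it at top (290,148) and the plug gauge at top (388,163). I'll check that in a crop and measure.

```bash
python3 - <<'E'
from h import *
f=dict(np.load('t0.npz')); W=world(f)
im=f['image'][:,:,::-1]
c=cv2.resize(im[115:215,260:420],None,fx=5,fy=5,interpolation=cv2.INTER_NEAREST); cv2.imwrite('pics/c0.png',c)
g=dict(np.load('s0.npz')); im2=g['image'][:,:,::-1]
cv2.imwrite('pics/c1.png',cv2.resize(im2[180:300,290:410],None,fx=5,fy=5,interpolation=cv2.INTER_NEAREST))
for p in [(340,158),(318,142),(362,148),(315,172),(360,178),(334,185),(334,192),(204,170),(405,292),(290,148),(388,163),(355,262),(372,270),(335,240)]:
    print(p,W[p[1],p[0]].round(3))
# lid mask by height
m=(W[...,2]>0.050)&(W[...,2]<0.07); m[:110]=0;m[190:]=0;m[:,:300]=0;m[:,375:]=0
P=W[m]; print(m.sum(),np.median(P[:,2]))
r=cv2.minAreaRect((P[:,:2]*1000).astype(np.float32)); print(r, cv2.boxPoints(r))
# paddle
m2=(W[...,2]>0.024)&(W[...,2]<0.042); m2[:172]=0;m2[205:]=0;m2[:,:310]=0;m2[:,355:]=0
Q=W[m2]; print(m2.sum(),Q.mean(0)); r2=cv2.minAreaRect((Q[:,:2]*1000).astype(np.float32)); print(r2)
E
```

```text
(340, 158) [ 0.582 -0.151  0.061]
(318, 142) [ 0.626 -0.09   0.059]
(362, 148) [ 0.611 -0.212  0.06 ]
(315, 172) [ 0.543 -0.082  0.055]
(360, 178) [ 0.528 -0.207  0.059]
(334, 185) [ 0.51  -0.139  0.032]
(334, 192) [ 0.49  -0.139  0.032]
(204, 170) [0.545 0.225 0.04 ]
(405, 292) [ 0.215 -0.336  0.043]
(290, 148) [ 0.619 -0.015  0.001]
(388, 163) [ 0.578 -0.295  0.017]
(355, 262) [ 0.306 -0.159  0.25 ]
(372, 270) [ 0.293 -0.182  0.326]
(335, 240) [ 0.356 -0.147  0.002]
2010 0.06013965558448864
((582.4479370117188, -149.83920288085938), (146.74853515625, 116.75932312011719), 82.2899169921875) [[ 514.75214 -214.7179 ]
 [ 630.4559  -230.38239]
 [ 650.14374  -84.96051]
 [ 534.44     -69.29602]]
253 [ 0.50464631 -0.13854836  0.03447401]
((506.78466796875, -138.90078735351562), (48.80293273925781, 59.62418746948242), 82.97575378417969)
```

View pics/c0.png

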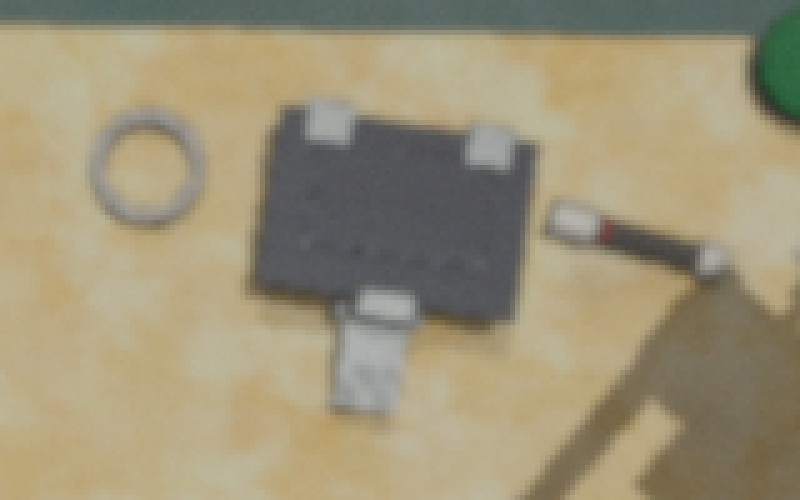

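View pics/c1.png

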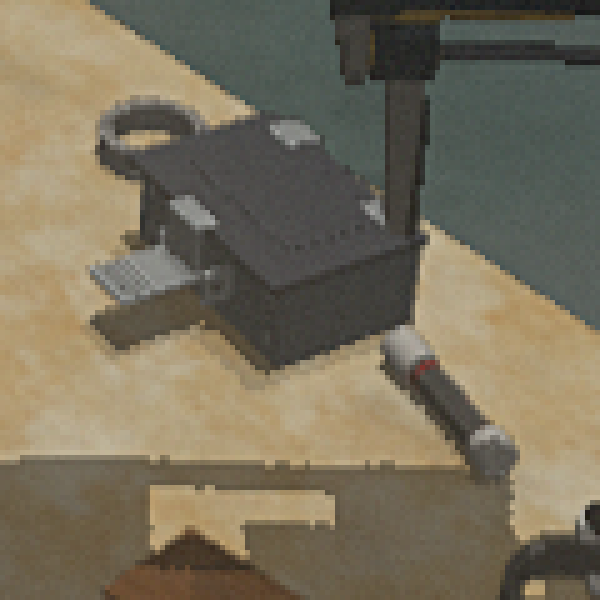

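The crop shows the larger grey box: paddle at top view (334,190), hook at (337,176), and hinge plates on the far side. Its yaw is about -7.8°. Next I refine the pose by fitting edges in a rotated frame, and check the tall stand's extent.

```bash
python3 - <<'E'
from h import *
f=dict(np.load('t0.npz')); W=world(f)
m=(W[...,2]>0.054)&(W[...,2]<0.0615); m[:110]=0;m[190:]=0;m[:,:300]=0;m[:,375:]=0
P=W[m][:,:2]*1000
from scipy.optimize import minimize_scalar
m2=(W[...,2]>0.028)&(W[...,2]<0.040); m2[:176]=0;m2[205:]=0;m2[:,:320]=0;m2[:,350:]=0
Q=W[m2][:,:2]*1000
for yaw in (-9,-8,-7,-6,-5):
    a=np.radians(yaw); R=np.array([[np.cos(a),np.sin(a)],[-np.sin(a),np.cos(a)]])
    p=P@R.T;q=Q@R.T
    # front/back edge slope
    s=[]
    b=np.arange(p[:,1].min()+8,p[:,1].max()-8,8)
    fr=[np.min(p[abs(p[:,1]-y)<4][:,0]) for y in b]; bk=[np.max(p[abs(p[:,1]-y)<4][:,0]) for y in b]
    print(yaw,'slopes',np.polyfit(b,fr,1)[0].round(3),np.polyfit(b,bk,1)[0].round(3),'x',np.median(fr).round(1),np.median(bk).round(1),'y',np.percentile(p[:,1],[1,50,99]).round(1),'pad',np.percentile(q,[2,50,98],axis=0).round(1).tolist())
    print('  origin est', )
s=W[220:300,300:400].reshape(-1,3); s=s[(s[:,2]>.1)&(s[:,2]<.45)]; print(s.min(0),s.max(0))
print('stand tall', s[s[:,2]>.2].min(0), s[s[:,2]>.2].max(0))
E
```

```text
-9 slopes -0.026 -0.018 x 549.1 652.1 y [-128.3  -56.5   15. ] pad [[493.5, -78.1], [518.7, -58.4], [547.1, -40.3]]
  origin est
-8 slopes -0.015 0.004 x 548.5 650.1 y [-138.7  -66.8    4.5] pad [[492.2, -87.6], [517.4, -67.5], [546.3, -49.5]]
  origin est
-7 slopes 0.005 0.02 x 547.4 649.2 y [-149.1  -77.1   -5.8] pad [[490.8, -97.1], [516.3, -76.3], [545.2, -58.5]]
  origin est
-6 slopes 0.025 0.038 x 545.4 648.2 y [-159.6  -87.5  -16.2] pad [[489.5, -106.6], [514.7, -85.5], [543.6, -67.5]]
  origin est
-5 slopes 0.039 0.056 x 543.1 647.0 y [-169.9  -98.   -26.2] pad [[488.0, -116.0], [513.1, -94.6], [541.7, -76.4]]
  origin est
[ 0.25472722 -0.26771322  0.1540092 ] [ 0.32408428 -0.11167832  0.33619632]
stand tall [ 0.25472722 -0.26771322  0.20170255] [ 0.31821378 -0.11167832  0.33619632]
```

jog_arm(xyz=[[0,0,0],[0,0,0],[0,0,0],[0,0,0],[0,0,0],[0,0,0],[-5.5,-41.7,0],[-5.5,-41.7,0],[-5.5,-41.7,0],[-5.5,-41.7,0],[-5.5,-41.7,0],[-5.5,-41.7,0]], delta_rot=[[0,0,9.84],[0,0,9.84],[0,0,9.84],[0,0,9.84],[0,0,9.84],[0,0,9.84],[0,0,0],[0,0,0],[0,0,0],[0,0,0],[0,0,0],[0,0,0]], fingers=[0,0,0,0,0,0,0,0,0,0,0,0])

```text
time: 1.6
tool_pos: [0.4888, -0.1358, 0.2144]
orientation: [-180.0, 0.0, -7.6]
force: [0.5, 0.2, 1.0]
gripper_width: 0.0003
```

Nearly on target: x is 0.4 mm and y 1.4 mm off. Next I descend to z ≈ 0.06.

jog_arm(xyz=[[0,1.5,30],[0,0,35],[0,0,35],[0,0,30],[0,0,20],[0,0,0]], delta_rot=[[0,0,0],[0,0,0],[0,0,0],[0,0,0],[0,0,0],[0,0,0]], fingers=[0,0,0,0,0,0])

```text
time: 2.35
tool_pos: [0.4875, -0.1383, 0.0632]
orientation: [-180.0, 0.2, -7.6]
force: [0.3, -0.5, 0.1]
gripper_width: 0.0001
```

```bash
python3 - <<'E'
from h import *
f=snap('scene','s1'); print(manip.observe()['tool_pos'],manip.observe()['force'])
cv2.imwrite('pics/s1c.png',cv2.resize(f['image'][150:290,270:430,::-1],None,fx=4,fy=4))
E
```

```text
[ 0.48841542 -0.13856037  0.06423058] [ 0.08082203  0.62902518 -0.65345442]
```

View pics/s1c.png

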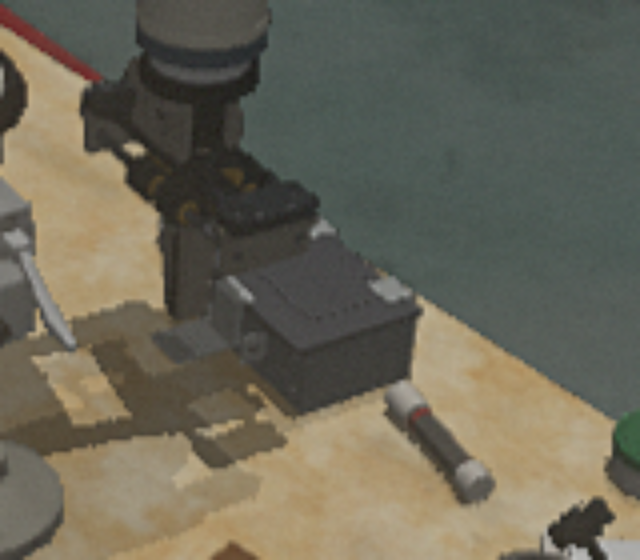

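The fingertips hang over the paddle (crop 200,330), clear of the hook. Now pressing slowly.

jog_arm(xyz=[[0,0,15],[0,0,12],[0,0,4],[0,0,2],[0,0,2],[0,0,2],[0,0,1.5],[0,0,1],[0,0,0]], delta_rot=[[0,0,0],[0,0,0],[0,0,0],[0,0,0],[0,0,0],[0,0,0],[0,0,0],[0,0,0],[0,0,0]], fingers=[0,0,0,0,0,0,0,0,0])

```text
time: 3.52
tool_pos: [0.4888, -0.1387, 0.0254]
orientation: [-180.0, 0.0, -7.6]
force: [-3.5, 1.3, 7.0]
gripper_width: 0.0004
```

```bash
python3 - <<'E'
from h import *
f=snap('scene','s2'); print(manip.observe()['tool_pos'],manip.observe()['force'])
cv2.imwrite('pics/s2c.png',cv2.resize(f['image'][150:290,270:430,::-1],None,fx=4,fy=4))
E
```

```text
[ 0.4887778  -0.13863675  0.02542911] [-3.47920348  1.52596521  7.25758149]
```

View pics/s2c.png

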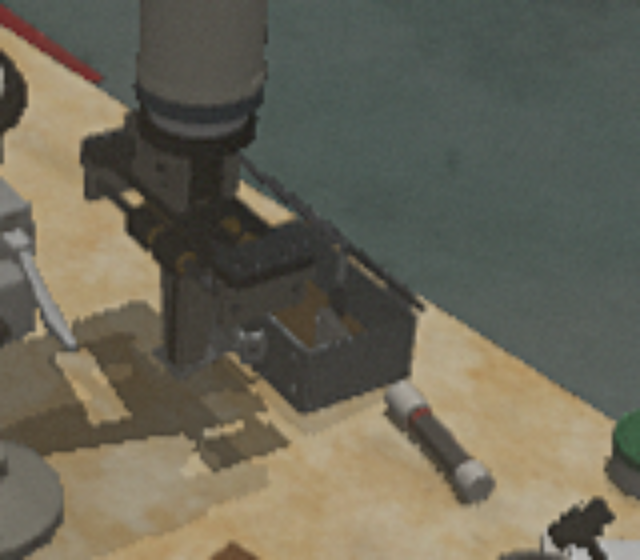

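The lid has popped up: its edge runs from crop (240,150) to (420,305) and the box interior is visible. Next I rise straight up and measure the lid.

jog_arm(xyz=[[0,0,-10],[0,0,-20],[0,0,-25],[0,0,-20],[0,0,-5],[0,0,0]], delta_rot=[[0,0,0],[0,0,0],[0,0,0],[0,0,0],[0,0,0],[0,0,0]], fingers=[0,0,0,0,0,0])

```text
time: 4.32
tool_pos: [0.4892, -0.1388, 0.1053]
orientation: [180.0, -0.1, -7.6]
force: [-0.6, -0.6, 0.1]
gripper_width: 0.0005
```

```bash
cat >> h.py <<'E'
def box(W):
    a=np.radians(-7.6); d=W-np.array([.5883,-.1504,0]); 
    return np.stack([d[...,0]*np.cos(a)+d[...,1]*np.sin(a),-d[...,0]*np.sin(a)+d[...,1]*np.cos(a),d[...,2]],-1)*1000
E
python3 - <<'E'
from h import *
f=snap('scene','s3'); t=snap('top','t3'); o=manip.observe(); print(o['tool_pos'],box(o['tool_pos']),o['force'])
for n,g in (('s',f),('t',t)):
    B=box(world(g)); 
    m=(abs(B[...,1])<73)&(abs(B[...,1])>30)&(B[...,0]>-60)&(B[...,0]<100)&(B[...,2]>70)&(B[...,2]<170)
    P=B[m]; print(n,m.sum())
    if m.sum()>30:
        print(P.min(0),P.max(0)); 
        r=np.hypot(P[:,0]-49,P[:,2]-56); an=np.arctan2(P[:,2]-56,49-P[:,0]); k=(r>50)&(r<110); print(np.percentile(an[k],[5,25,50,75,95]))
cv2.imwrite('pics/s3c.png',np.hstack([cv2.resize(f['image'][140:280,290:430,::-1],(400,400)),cv2.resize(t['image'][100:220,260:420,::-1],(400,400))]))
E
```

```text
[ 0.48854276 -0.13858783  0.10446593] [-100.44316205   -1.4851211   104.46593245] [-0.47074711 -0.369754   -0.03021814]
s 90
[-31.01329971 -72.17524059  70.00253498] [ 37.19493695  57.67811916 132.5106955 ]
[0.72699545 0.74825097 0.7673999  0.78459122 0.80699461]
t 334
[-25.58432957 -65.08438452  70.0569791 ] [ 43.49848996  72.95838318 135.00258275]
[0.78698619 0.81333365 0.82944786 0.8466394  0.88087993]
```

View pics/s3c.png

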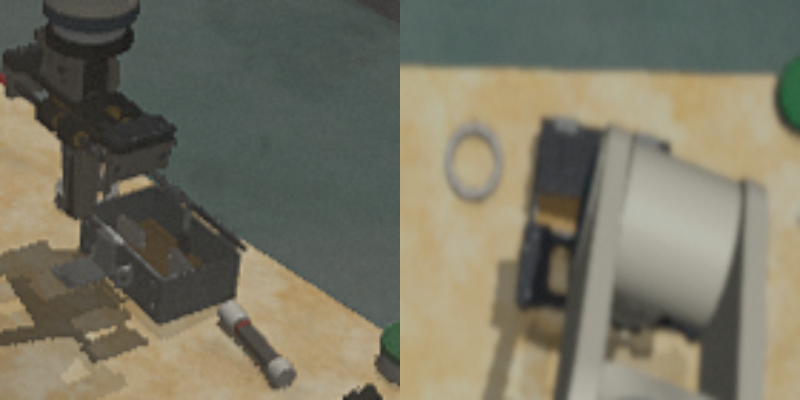

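The lid stands at about 0.8 rad, with its edge near box x −25, z 131. The tips are at x −100, z 104. Pushing along +x.

jog_arm(xyz=[[10,-1.5,0],[15,0,0],[15,0,0],[12,0,0],[8,0,0],[8,0,0],[8,0,0],[8,0,0],[8,0,0],[8,0,0],[8,0,0],[0,0,0]], delta_rot=[[0,0,0],[0,0,0],[0,0,0],[0,0,0],[0,0,0],[0,0,0],[0,0,0],[0,0,0],[0,0,0],[0,0,0],[0,0,0],[0,0,0]], fingers=[0,0,0,0,0,0,0,0,0,0,0,0])

```text
time: 5.92
tool_pos: [0.5969, -0.1516, 0.105]
orientation: [180.0, -0.0, -7.6]
force: [-0.9, 0.2, -0.2]
gripper_width: 0.0006
```

```bash
python3 - <<'E'
from h import *
f=snap('scene','s4'); o=manip.observe(); print(box(o['tool_pos']),o['force'])
B=box(world(f)); 
m=(abs(B[...,1])<73)&(abs(B[...,1])>30)&(B[...,0]>-60)&(B[...,0]<100)&(B[...,2]>70)&(B[...,2]<170)
P=B[m]; r=np.hypot(P[:,0]-49,P[:,2]-56); an=np.arctan2(P[:,2]-56,49-P[:,0]); k=(r>50)&(r<110); print(k.sum(),np.percentile(an[k],[5,25,50,75,95]))
cv2.imwrite('pics/s4c.png',cv2.resize(f['image'][110:280,270:450,::-1],None,fx=3.5,fy=3.5))
E
```

```text
[ 8.10484264e+00 -3.82742582e-02  1.04923856e+02] [-0.09018362  0.6081784  -0.36394688]
225 [1.19684566 1.22697186 1.24588213 1.26073546 1.29587035]
```

View pics/s4c.png

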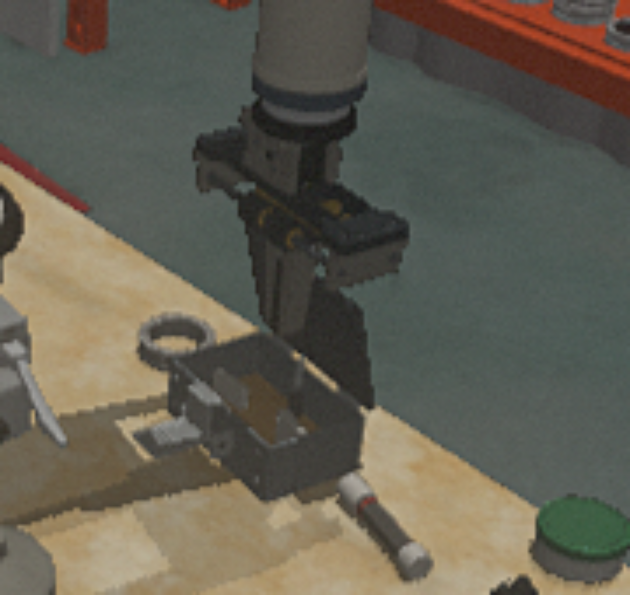

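The lid now stands at about 1.27 rad (crop 340,350). Pushing on about 38 mm, past the tipping point.

jog_arm(xyz=[[6,0,0],[6,0,0],[6,0,0],[6,0,0],[5,0,0],[5,0,0],[4,0,0],[0,0,0],[0,0,0]], delta_rot=[[0,0,0],[0,0,0],[0,0,0],[0,0,0],[0,0,0],[0,0,0],[0,0,0],[0,0,0],[0,0,0]], fingers=[0,0,0,0,0,0,0,0,0])

```text
time: 7.1
tool_pos: [0.6337, -0.1565, 0.105]
orientation: [180.0, 0.0, -7.6]
force: [0.7, -0.6, 0.2]
gripper_width: 0.0002
```

```bash
python3 - <<'E'
from h import *
f=snap('scene','s5'); o=manip.observe(); print(box(o['tool_pos']),o['force'])
B=box(world(f)); 
m=(abs(B[...,1])<73)&(abs(B[...,1])>30)&(B[...,0]>-60)&(B[...,0]<100)&(B[...,2]>70)&(B[...,2]<170)
P=B[m]; r=np.hypot(P[:,0]-49,P[:,2]-56); an=np.arctan2(P[:,2]-56,49-P[:,0]); k=(r>50)&(r<110); print(k.sum(),np.percentile(an[k],[5,25,50,75,95]))
cv2.imwrite('pics/s5c.png',cv2.resize(f['image'][110:280,270:450,::-1],None,fx=3.5,fy=3.5))
E
```

```text
[ 4.57200740e+01 -3.70811694e-02  1.05050945e+02] [ 0.28116105  0.74532365 -0.26667181]
277 [1.75894988 1.7998151  1.82241027 1.84424483 1.88027441]
```

View pics/s5c.png

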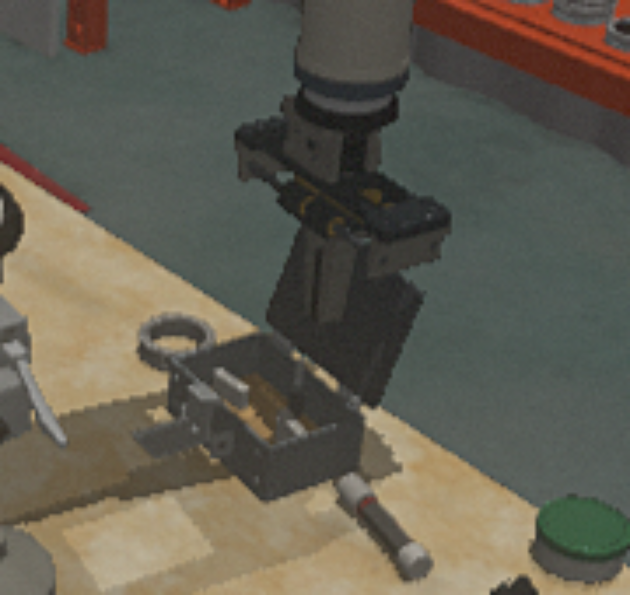

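The lid leans back (crop 370,330), measured at about 1.86 to 1.9 rad after the half-thickness correction. The force is about 0, so the fingers are off it or barely touching. Retreating, then rechecking.

jog_arm(xyz=[[-5,0,0],[-10,0,0],[-20,0,0],[-25,0,0],[-25,0,-20],[-25,0,-35],[-20,0,-35],[0,0,-20],[0,0,0]], delta_rot=[[0,0,0],[0,0,0],[0,0,0],[0,0,0],[0,0,0],[0,0,0],[0,0,0],[0,0,0],[0,0,0]], fingers=[0,0,0,0,0,0,0,0,0])

```text
time: 8.28
tool_pos: [0.5053, -0.1395, 0.2166]
orientation: [180.0, -0.2, -7.6]
force: [0.8, 0.4, -0.1]
gripper_width: 0.0005
```

```bash
python3 - <<'E'
from h import *
f=snap('scene','s6'); t=snap('top','t6'); o=manip.observe(); print(box(o['tool_pos']),o['force'])
B=box(world(f)); 
m=(abs(B[...,1])<71)&(B[...,0]>20)&(B[...,0]<110)&(B[...,2]>75)&(B[...,2]<150)
P=B[m]; s,c=np.polyfit(P[:,2],P[:,0],1); print(m.sum(),'plane angle',np.pi/2+np.arctan(s), 'x at z56',s*56+c)
B=box(world(f)); m=(abs(B[...,1])<17)&(B[...,0]>-113)&(B[...,0]<-75)&(B[...,2]>20)&(B[...,2]<45); print('paddle z',m.sum(),np.median(B[m][:,2]))
g=dict(np.load('s0.npz'));B0=box(world(g));m=(abs(B0[...,1])<17)&(B0[...,0]>-113)&(B0[...,0]<-75)&(B0[...,2]>20)&(B0[...,2]<45); print('paddle z before',np.median(B0[m][:,2]))
cv2.imwrite('pics/s6c.png',np.hstack([cv2.resize(f['image'][160:340,270:450,::-1],(400,400)),cv2.resize(t['image'][100:260,250:450,::-1],(400,320)).copy() if 0 else cv2.resize(t['image'][90:270,260:440,::-1],(400,400))]))
E
```

```text
[-8.46369830e+01  1.37920232e-02  2.14471864e+02] [-0.65033611 -0.35188303 -0.17312634]
1058 plane angle 1.8970783879929778 x at z56 43.01754117802536
paddle z 104 33.59534798254815
paddle z before 33.95070474601292
```

View pics/s6c.png

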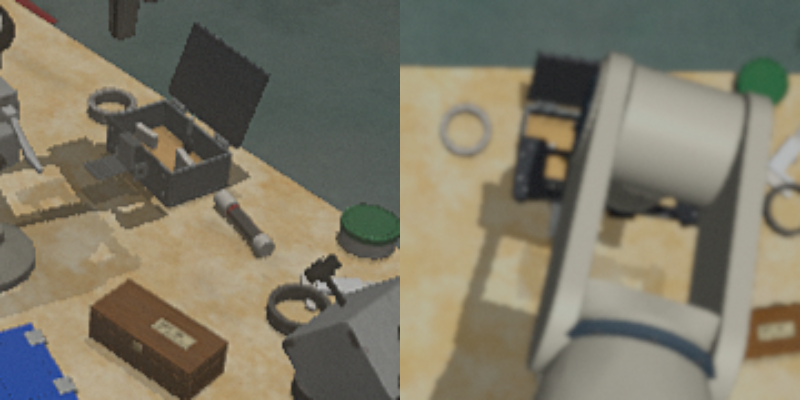

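The picture shows the lid fully open: the plane fit gives 1.897 rad. The paddle is back at z ≈ 34 mm, the blocks stand in the box, the ring and plug look untouched, and the arm is clear. Handing in.

```bash
python3 - <<'E'
from h import *
a=dict(np.load('s0.npz'))['image'].astype(int);b=dict(np.load('s6.npz'))['image'].astype(int)
for n,(u,v,w,h) in dict(ring=(307,197,14,22),plug=(366,245,28,30),case=(308,286,66,52)).items():
    print(n,abs(a-b)[v:v+h,u:u+w].mean().round(1))
print(np.abs(manip.observe()['qvel']).max(),manip.finish_job())
E
```

```text
ring 4.6
plug 5.8
case 18.2
the job is handed in; nothing more can be done
1.152763725441856 None
```

```bash
python3 - <<'E'
from h import *
a=dict(np.load('s0.npz'));b=dict(np.load('s6.npz'))
for n,(u,v,w,h) in dict(case=(300,280,80,62),plug=(362,242,36,36)).items():
    A,B=[cv2.Canny(x['image'][v:v+h,u:u+w],60,150).astype(np.float32) for x in (a,b)]
    print(n,cv2.phaseCorrelate(A,B), np.nanmedian(abs(a['depth']-b['depth'])[v:v+h,u:u+w]))
cv2.imwrite('pics/cmp.png',np.hstack([cv2.resize(x['image'][270:345,290:390,::-1],(400,300)) for x in (a,b)]))
E
```

```text
case ((0.2319197167854199, 0.226605981205104), 0.6081931579858064) 0.0022463799
plug ((0.15397020983709453, 0.05650507362515711), 0.5577312111854553) 0.0026702285
```

View pics/cmp.png

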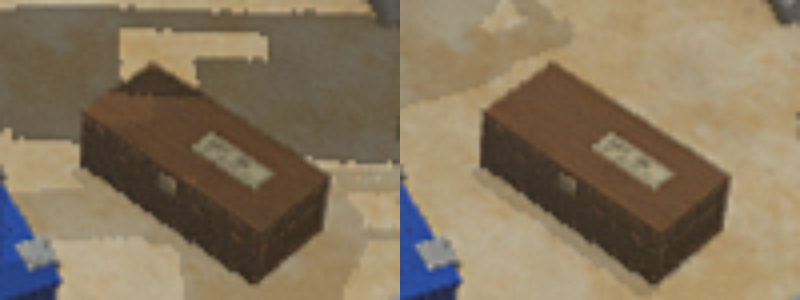

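The larger grey gauge-block box is open and the job is handed in; no verdict was reported. I pressed the release tab with the shut fingertips until the lid popped to about 0.8 rad. I then pushed the lid over its balance point and backed the arm clear, about 8.5 s in all.

- **Lid:** the last fit to the depth image gives 1.897 rad, against its stop at 1.9. An earlier reading with the fingers still near it was about 1.82 to 1.86 rad, because it was taken on the lid's front face.
- **Tab:** the paddle is back at its rest height, 33.6 mm against 34.0 mm before.
- **Gauge blocks:** they are visible standing in the box, but I did not measure their positions.
- **Things nearby:** the bearing ring and plug gauge show no movement.
- **Dark wooden case, right of the work:** its image changed more than the others. I checked this after handing in and it was only the arm's shadow, with a shift under 0.3 pixel. It is probably a look-alike, not the listed case.
- **V-block and the listed wooden case, left of the work:** I did not measure these; the arm never went near them.
- **Force:** the highest reading I saw was about 8 N, while pressing the tab; the arm was touching nothing when I handed in.

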